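# Change over the bench tools on a sloping rest

### The arm

A 6-joint arm with a two-finger parallel gripper is mounted at the origin on the work surface. World frame = base frame: x ahead of the robot, y to its left, z up, the work surface at z = 0. Lengths are in m, angles in rad, forces in N, time in s.
With the tool pointing down it reaches from about 0.3 to 0.775 m from the base axis. Payload 14.6 kg.
Tool frame: the origin (TCP) lies on the centre line of the jaws, within the pads' length; the fingertips stand 19 mm ahead of it and the grasp point (between the pads) is the TCP; z points along the fingers, y is the direction in which the jaws open and shut (so a half turn about z gives the same grasp; the last joint's range is limited). The gripper opens to 94 mm and grips with 3 to 60 N. Pads are 16 mm wide; open, the fingers measure 119 mm over their backs; the gripper's body (75 mm by 177 mm) begins 78 mm behind the grasp point.
Start: joints at [-1.371, 0.3, 1.521, -0, 1.321, -0.067], TCP at [0.145, -0.531, 0.224] pointing down, gripper open.
Joint ranges: [-3.03, 3.03], [-0.79, 2.21], [0.23, 2.52], [-1.04, 4.18], [0, 3.07], [-2.55, 2.55]. Speed limits (rad/s): [2.22, 2.22, 2.57, 3.14, 3.14, 3.14].

### API

Orientations are given as [roll, pitch, yaw] about the fixed x, y, z axes, in that order (R = Rz(yaw) Ry(pitch) Rx(roll)).
In Python, from station import ctrl gives the robot as it stands. The module is installed in compiled form; this text tells all that it offers.
- The arm moves only by the shell command python3 -m creep 'ROWS' [FORCE]. ROWS is a JSON object of lists of equal length, an entry for each row: "translation": the shift along the world's x, y, z in mm, a list of three; "yaw": the turn about the world's z in rad; "gripper": the closure in counts, from 0 (fully open) to 255 (shut). A call has 1 to 5 rows; each row is the pose to reach, as a shift and turn from the pose measured when the call began; what a row does not reach only later rows make up. A row lasts 1/12 s, in which the tool goes at most 41.7 mm and 7.16 degrees, less where a joint would pass 70% of its speed; a pose out of reach is approached as far as the arm can. A call with a gripper value outside its range is refused whole. The fingers move at their own pace and stop on an object; FORCE is the grip in N (left out, the last holds). Time passes only in rows, so rows that repeat a pose let the fingers close. It gives the time, the measured TCP pose, the force and the opening at its end, in the units of the state.
- ctrl.get_obs(): the state, without advancing time (a new reading comes with each control period).
- ctrl.camera(name): name is "scene" or "top"; returns a dict with "pixels" (480x640x3 uint8, red, green, blue), "depth" (480x640 float32, m along the optical axis (not along the pixel's ray), 0 where there is no reading), "fx", "fy", "cx", "cy" (pixels), "R" (3x3) and "t" (3): a world point X has camera coordinates R X + t. Camera axes: x right, y down, z forward; pixel columns grow to the right and rows downward; lengths in m; the calibration is good to about 2 mm. A picture is of the moment at which its call begins.
- ctrl.hand_in(): hands the job in, once; it reports no verdict.
The state is a dict: "time_s": time; "qpos": joint angles; "joint_vel": joint speeds; "tau": joint torques, N m; "ee_pos": TCP position; "eef_rot": TCP orientation; "force": force on the tool from outside, world axes, zero at the start; "moment": the same for the moment, N m; "grip_width": finger opening in m.
Only numpy, scipy, OpenCV 4.12 (cv2) and the standard library are available. Lean on these libraries where they do the work, as an engineer would, in place of code of your own. Each camera call takes 0.05 s, during which the arm holds its last target. There are 200 camera calls.

### The job

The wooden-handled file lying on the red cutting board is finished with: put it away in whichever cradle of the sloping tool rest is empty, resting fully in it just above the stop, with its blade pointing down the slope like the tools parked there. Only then take the grey rotary handpiece out of the rest and lay it flat on the red board. Set both down rather than dropping them, and leave the ball-ended burnisher and the other things on the bench where they are.

Things in the scene. Friction and masses are not known exactly. Their poses are not given: they have to be found in the camera images.
- file: file, loose: pale wooden handle and flat dark steel blade (18 x 4 mm, 50 mm long on a short brass ferrule), 171 mm overall; plain flat-sided handle 110 x 30 x 30 mm; origin under the middle of the handle (underside), x from working end to butt, so the working end points to -x, z up out of its top side. At the start it lies on the red board. 0.1 to 0.2 kg
- file_tip (a point): end of the file's blade, 116 mm from the file's origin along its -x, 15 mm up
- handpiece: rotary handpiece, loose: grey plastic handle with a small black switch on top, aluminium collet nose and a thin steel burr, 166 mm overall; plain flat-sided handle 110 x 30 x 30 mm; origin under the middle of the handle (underside), x from working end to butt, so the working end points to -x, z up out of its top side. At the start it is parked in one of the three cradles. 0.2 to 0.35 kg
- handpiece_tip (a point): end of the handpiece's burr, 111 mm from the handpiece's origin along its -x, 15 mm up
- burnisher: burnisher, loose: pale wooden handle and a 25 mm steel ball on a short stem, 155 mm overall; plain flat-sided handle 110 x 30 x 30 mm; origin under the middle of the handle (underside), x from working end to butt, so the working end points to -x, z up out of its top side. Parked in another of the three cradles; it stays there
- rest: sloping tool rest, fixed: open plywood frame on a 180 x 320 x 14 mm base plate, origin under the middle of the base, x towards its high end. It stands left or right of the robot's centre line. Three cradles side by side 90 mm apart, one behind another as seen from the robot, slope up towards the left (+y) at about 29 deg (0.50 rad); two hold a tool, one is empty
- cradle_near (a point): seat of the cradle nearest the robot: where the middle of a parked tool's underside rests, 110 mm above the table. Axes as of a properly parked tool: x up the slope along the tool, y across, z square out of the slope. A stop 8 mm high at x = -56.5 mm holds the handle's lower end; the working end passes over it
- cradle_middle (a point): seat of the middle cradle; same shape and axes. Each cradle is two aluminium saddles, 12 mm thick, centred at x = -42 and +42 mm, with a 36 mm wide flat floor at z = 0 and cheeks flaring to about 58 mm apart and 21 mm high; between the saddles 72 mm are free for fingers
- cradle_far (a point): seat of the cradle farthest from the robot; same shape and axes as the other two
- board: red plastic cutting board, fixed: 200 (x) x 280 (y) x 10 mm, with a hand slot 24 x 100 mm near its +x edge; origin under its middle. It lies on the other side of the robot's centre line from the rest
- tumbler: bystander: red plastic tumbler, 72 mm across, 95 mm high, loose, origin under its middle
- card_box: bystander: open cardboard box 80 x 100 x 40 mm, loose, origin under its middle
- burr_stand: bystander: round white burr stand, 90 mm across, 70 mm high with its steel burrs, loose, origin under its middle
Mind the look-alikes: they are no part of the job. Of the things like the handpiece, leave any that is blue, orange or turquoise; of the rest the larger one is meant.

How it is judged:
On the way:
1. the file is let go in the empty cradle, while the handpiece is still parked in its own (((x of file in the frame of cradle_near between -0.008 and 0.025 m and y of file in the frame of cradle_near between -0.01 and 0.01 m and z of file in the frame of cradle_near between -0.005 and 0.006 m and x of file_tip in the frame of cradle_near below -0.06 m and angle between the x axis of file and the x axis of cradle_near, either way round below 0.15 rad) or (x of file in the frame of cradle_middle between -0.008 and 0.025 m and y of file in the frame of cradle_middle between -0.01 and 0.01 m and z of file in the frame of cradle_middle between -0.005 and 0.006 m and x of file_tip in the frame of cradle_middle below -0.06 m and angle between the x axis of file and the x axis of cradle_middle, either way round below 0.15 rad) or (x of file in the frame of cradle_far between -0.008 and 0.025 m and y of file in the frame of cradle_far between -0.01 and 0.01 m and z of file in the frame of cradle_far between -0.005 and 0.006 m and x of file_tip in the frame of cradle_far below -0.06 m and angle between the x axis of file and the x axis of cradle_far, either way round below 0.15 rad)) and contact force between the fingers and file below 0.1 N and linear speed of file below 0.02 m/s and distance of handpiece from where it was at the start of the episode below 0.02 m), for 0.2 s.
At the end, for the whole second after the job is handed in: File seated in a cradle, blade down-slope (across 10 mm, height 5 mm, along -8 to +25 mm, in line within 0.15 rad), let go; handpiece lying still on the red board, level within 6 deg, its middle over the board; burnisher within 20 mm of its place (((x of file in the frame of cradle_near between -0.008 and 0.025 m and y of file in the frame of cradle_near between -0.01 and 0.01 m and z of file in the frame of cradle_near between -0.005 and 0.006 m and x of file_tip in the frame of cradle_near below -0.06 m and angle between the x axis of file and the x axis of cradle_near, either way round below 0.15 rad) or (x of file in the frame of cradle_middle between -0.008 and 0.025 m and y of file in the frame of cradle_middle between -0.01 and 0.01 m and z of file in the frame of cradle_middle between -0.005 and 0.006 m and x of file_tip in the frame of cradle_middle below -0.06 m and angle between the x axis of file and the x axis of cradle_middle, either way round below 0.15 rad) or (x of file in the frame of cradle_far between -0.008 and 0.025 m and y of file in the frame of cradle_far between -0.01 and 0.01 m and z of file in the frame of cradle_far between -0.005 and 0.006 m and x of file_tip in the frame of cradle_far below -0.06 m and angle between the x axis of file and the x axis of cradle_far, either way round below 0.15 rad)) and x of handpiece in the frame of board between -0.1 and 0.1 m and y of handpiece in the frame of board between -0.14 and 0.14 m and angle between handpiece's own x axis and vertical between 1.46 and 1.68 rad and contact force between handpiece and board above 0.5 N and linear speed of each of handpiece, file below 0.02 m/s and contact force between the fingers and file below 0.1 N and contact force between the fingers and handpiece below 0.1 N and distance of burnisher from where it was at the start of the episode below 0.02 m); the robot touches nothing.
It fails at once if the burnisher or a bystander is shifted by more than 30 mm (distance of any of tumbler, card_box, burr_stand, burnisher from where it was at the start of the episode above 0.03 m).
It fails at once if the file or the handpiece is dropped: out of the fingers and moving faster than 0.6 m/s ((contact force between the fingers and file below 0.1 N and distance of file from where it was at the start of the episode above 0.03 m and linear speed of file above 0.6 m/s) or (contact force between the fingers and handpiece below 0.1 N and distance of handpiece from where it was at the start of the episode above 0.03 m and linear speed of handpiece above 0.6 m/s)).
It also fails if it takes over 64 s, if anything falls off the work surface, if the arm or the gripper's body presses on something with over 40 N, if the wrist force passes 120 N, or if a joint passes its speed limit or range.

## Working session

There is one attempt and no reset: what is moved stays moved. The work goes in short steps, Python scripts to look and compute and a shell command to move; the robot and the scene stay as the last step left them, time stands still between calls to the robot, and variables do not carry over. Pictures are saved under pics/ and viewed, about 8 in all and at most 12, crops included, and the job is handed in when it is done.

```bash
mkdir -p pics; cat > h.py <<'E'
from station import ctrl
import numpy as np, cv2, pickle
def snap(name,tag):
    c=ctrl.camera(name); pickle.dump(c,open(f'{tag}.pkl','wb')); cv2.imwrite(f'pics/{tag}.png',c['pixels'][:,:,::-1]); return c
def load(tag): return pickle.load(open(f'{tag}.pkl','rb'))
def world(c):
    v,u=np.mgrid[:480,:640]; z=c['depth']
    P=np.stack([(u-c['cx'])/c['fx']*z,(v-c['cy'])/c['fy']*z,z],-1)
    return (P-c['t'])@c['R']   # R^T (p-t)
def crop(tag,x0,y0,x1,y1,s):
    im=cv2.imread(f'pics/{tag}.png')[y0:y1,x0:x1]
    cv2.imwrite(f'pics/{tag}_c.png',cv2.resize(im,None,fx=s,fy=s,interpolation=cv2.INTER_CUBIC))
E
python3 - <<'E'
from h import *
s=snap('scene','s0');t=snap('top','t0')
print(ctrl.get_obs())
for c in(s,t): print(c['fx'],c['R'],c['t'])
E
```

```text
{'time_s': 0.1, 'qpos': array([-1.37059335e+00,  3.00399322e-01,  1.52152219e+00, -2.97345684e-05,
        1.32069191e+00, -6.66174645e-02]), 'joint_vel': array([-0.00057689, -0.00232833, -0.00062537, -0.00067347,  0.00102325,
        0.00081554]), 'tau': array([ 1.21961995e-03, -5.32646048e+01, -3.53284800e+01,  7.09606125e-02,
        2.35157524e-02, -6.25227017e-05]), 'ee_pos': array([ 0.14495396, -0.53033064,  0.2239506 ]), 'eef_rot': array([-3.14057223e+00, -3.92126288e-05,  2.66827794e-01]), 'force': array([ 0.82930814, -0.26588073,  0.15825835]), 'moment': array([-0.01777007, -0.01935521,  0.01614668]), 'grip_width': 0.09398938782686043}
489.996528637632 [[ 0.74587407  0.6660689  -0.00490888]
 [ 0.56941711 -0.64143103 -0.51413071]
 [-0.34559518  0.38068156 -0.8576978 ]] [-0.35080488 -0.25221081  1.55344673]
452.58652820178327 [[-4.18877294e-02 -9.99122284e-01 -2.80767830e-04]
 [-9.78374915e-01  4.10748730e-02 -2.02719956e-01]
 [ 2.02553558e-01 -8.21678248e-03 -9.79236713e-01]] [-0.01095807  0.52097223  1.36005574]
```

View pics/s0.png

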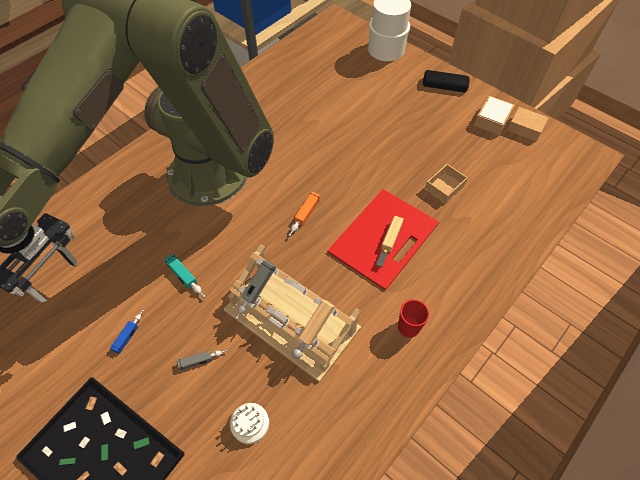

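View pics/t0.png

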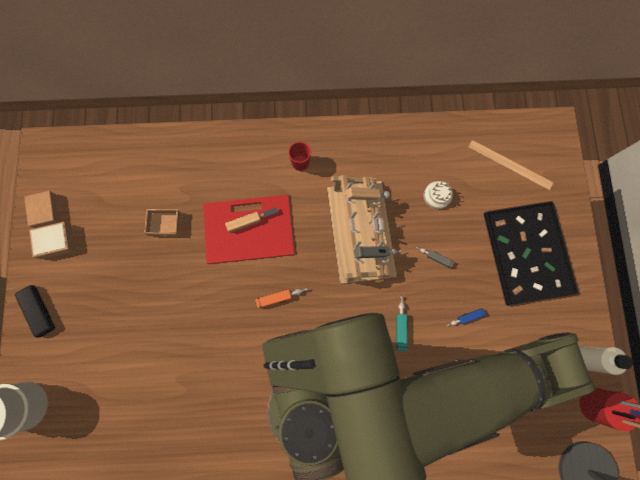

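The grey handpiece is in the near cradle, at about (372,252) in the top view. The burnisher is in the far one (360,195) and the middle is empty. The file lies at (250,218) with its blade to the right (-y). A smaller grey look-alike lies at (436,258).

```bash
python3 - <<'E'
from h import *
crop('t0',320,165,405,290,4.8)
c=load('t0'); W=world(c)
px=c['pixels'].astype(int); hsv=cv2.cvtColor(c['pixels'],cv2.COLOR_RGB2HSV)
# board & file
m=np.zeros((480,640),bool); m[185:275,195:305]=1
b=m&(hsv[...,1]>180)&(px[...,0]>120)&((hsv[...,0]<6)|(hsv[...,0]>174))
print('board',cv2.minAreaRect(W[b][:,:2].astype(np.float32)),np.median(W[b][:,2]))
f=m&(W[...,2]>0.032)
print('file',f.sum(),cv2.minAreaRect(W[f][:,:2].astype(np.float32)),np.median(W[f][:,2]))
f2=m&(W[...,2]>0.019)&(W[...,2]<0.032)
print(W[f2].mean(0))
# rest profile
r=np.zeros((480,640),bool); r[165:290,320:405]=1; r&=W[...,2]>0.02
print('rest',cv2.minAreaRect(W[r][:,:2].astype(np.float32)),W[r].min(0),W[r].max(0))
h=r&(np.arange(480)[:,None]>235)&(hsv[...,1]<90)
print('hp',h.sum(),W[h].min(0),W[h].max(0),W[h].mean(0))
for v in (252,222,215,208,195):
    print(v,[tuple((W[v,u]*1000).astype(int)) for u in range(328,400,5)])
E
```

```text
board ((0.44342243671417236, 0.15948577225208282), (0.4713326096534729, 0.29021161794662476), 9.128905296325684) 0.011266820221186346
file 382 ((0.4104495048522949, 0.11530683934688568), (0.41260284185409546, 0.17069637775421143), 15.208587646484375) 0.04064695558694323
[0.59116795 0.13773681 0.02594738]
rest ((0.462645024061203, -0.17373479902744293), (0.23749683797359467, 0.49623048305511475), 81.89017486572266) [ 0.23376302 -0.29343054  0.02000008] [ 0.70429545 -0.02117203  1.4374249 ]
hp 544 [ 0.23376302 -0.29343054  0.02041659] [ 0.50037658 -0.02117203  1.4374249 ] [ 0.45174175 -0.20289357  0.13152087]
252 [(np.int64(478), np.int64(-76), np.int64(2)), (np.int64(478), np.int64(-92), np.int64(0)), (np.int64(475), np.int64(-107), np.int64(11)), (np.int64(474), np.int64(-123), np.int64(17)), (np.int64(474), np.int64(-139), np.int64(13)), (np.int64(454), np.int64(-144), np.int64(127)), (np.int64(447), np.int64(-155), np.int64(162)), (np.int64(448), np.int64(-170), np.int64(156)), (np.int64(448), np.int64(-186), np.int64(149)), (np.int64(449), np.int64(-201), np.int64(138)), (np.int64
[... 2364 characters left out ...]
(664), np.int64(-84), np.int64(18)), (np.int64(665), np.int64(-101), np.int64(12)), (np.int64(663), np.int64(-117), np.int64(15)), (np.int64(631), np.int64(-125), np.int64(120)), (np.int64(621), np.int64(-137), np.int64(152)), (np.int64(619), np.int64(-152), np.int64(154)), (np.int64(620), np.int64(-167), np.int64(149)), (np.int64(622), np.int64(-183), np.int64(140)), (np.int64(624), np.int64(-199), np.int64(134)), (np.int64(625), np.int64(-215), np.int64(127)), (np.int64(627), np.int64(-231), np.int64(117)), (np.int64(634), np.int64(-251), np.int64(91)), (np.int64(635), np.int64(-267), np.int64(86)), (np.int64(660), np.int64(-300), np.int64(1)), (np.int64(659), np.int64(-316), np.int64(1))]
```

View pics/t0_c.png

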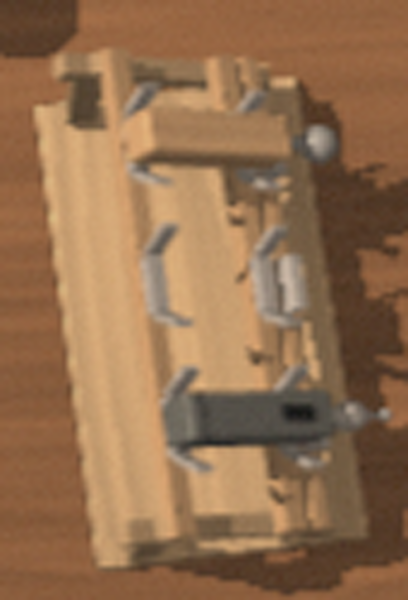

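```bash
cat >> h.py <<'E'
def axis(P,step=.006):
    # centre line of an elongated top face running roughly along y: mid of x edges per y-slice, then line fits
    ys=np.arange(P[:,1].min()+step,P[:,1].max()-step,step); o=[]
    for y in ys:
        q=P[abs(P[:,1]-y)<step]
        if len(q)>8: o.append([(np.percentile(q[:,0],3)+np.percentile(q[:,0],97))/2,y,np.median(q[:,2]),np.ptp(np.percentile(q[:,0],[3,97]))])
    o=np.array(o); a=np.polyfit(o[:,1],o[:,0],1); b=np.polyfit(o[:,1],o[:,2],1)
    return a,b,o
E
python3 - <<'E'
from h import *
for tag in('t0','s0'):
    c=load(tag); W=world(c); ok=c['depth']>.1
    hsv=cv2.cvtColor(c['pixels'],cv2.COLOR_RGB2HSV)
    B=lambda x0,x1,y0,y1,z0,z1: ok&(W[...,0]>x0)&(W[...,0]<x1)&(W[...,1]>y0)&(W[...,1]<y1)&(W[...,2]>z0)&(W[...,2]<z1)
    b=B(.35,.75,0,.36,.004,.02)&(hsv[...,1]>180)&((hsv[...,0]<6)|(hsv[...,0]>174))
    print(tag,'board',cv2.minAreaRect(W[b][:,:2].astype(np.float32)))
    f=B(.4,.75,.0,.36,.033,.05); P=W[f]
    print('file',len(P),cv2.minAreaRect(P[:,:2].astype(np.float32)))
    g=B(.4,.75,.0,.36,.0175,.032)&(hsv[...,1]<150); print('blade',W[g].mean(0),W[g].min(0))
    for n,x in(('hp',.449),('burn',.625)):
        m=B(x-.05,x+.05,-.26,-.12,.1,.2); P=W[m]
        # keep top face: near plane z = z0+.546*(y+.2)
        d=P[:,2]-.546*(P[:,1]+.2); k=np.percentile(d,85); P=P[abs(d-k)<.008]
        a,bb,o=axis(P); print(n,len(P),'k',k,'yaw x/y',a[0],'slope',bb[0],'x@-.19',np.polyval(a,-.19),'z@-.19',np.polyval(bb,-.19),'y',P[:,1].min(),P[:,1].max(),'w',np.median(o[:,3]))
    m=B(.49,.58,-.26,-.1,.06,.2)
    P=W[m]; print('mid cradle y',[(round(a,3),round(P[abs(P[:,1]-a)<.005][:,2].max(),3), np.round(P[abs(P[:,1]-a)<.005][:,0].min(),3),np.round(P[abs(P[:,1]-a)<.005][:,0].max(),3)) for a in np.arange(-.25,-.11,.01) if (abs(P[:,1]-a)<.005).any()])
E
```

```text
t0 board ((0.566138505935669, 0.18039101362228394), (0.20001105964183807, 0.2777610123157501), 3.832847833633423)
file 336 ((0.5948936343193054, 0.16514915227890015), (0.03246217221021652, 0.1706095039844513), 19.353349685668945)
blade [0.5995349  0.13363382 0.02656366] [0.55517427 0.08200549 0.01770801]
hp 315 k 0.14171205870468517 yaw x/y -0.08765409872081824 slope 0.5513133328244496 x@-.19 0.4524106336159028 z@-.19 0.14610820524840035 y -0.25131490911801324 -0.1555758459051043 w 0.02731502594173596
burn 302 k 0.13358434343153264 yaw x/y 0.09058057556935908 slope 0.5403271198798734 x@-.19 0.6296615165390493 z@-.19 0.13775297486877194 y -0.2371360530898084 -0.13764580341840327 w 0.027731418492444093
mid cradle y [(np.float64(-0.24), np.float64(0.105), np.float64(0.497), np.float64(0.563)), (np.float64(-0.23), np.float64(0.116), np.float64(0.494), np.float64(0.578)), (np.float64(-0.22), np.float64(0.115), np.float64(0.492), np.float64(0.577)), (np.float64(-0.21), np.float64(0.095), np.float64(0.49), np.float64(0.579)), (np.float64(-0.2), np.float64(0.081), np.float64(0.545), np.float
[... 1119 characters left out ...]
561)), (np.float64(-0.24), np.float64(0.11), np.float64(0.491), np.float64(0.578)), (np.float64(-0.23), np.float64(0.112), np.float64(0.492), np.float64(0.579)), (np.float64(-0.22), np.float64(0.104), np.float64(0.49), np.float64(0.58)), (np.float64(-0.21), np.float64(0.089), np.float64(0.492), np.float64(0.58)), (np.float64(-0.17), np.float64(0.146), np.float64(0.508), np.float64(0.514)), (np.float64(-0.16), np.float64(0.149), np.float64(0.492), np.float64(0.572)), (np.float64(-0.15), np.float64(0.149), np.float64(0.49), np.float64(0.58)), (np.float64(-0.14), np.float64(0.134), np.float64(0.492), np.float64(0.58)), (np.float64(-0.13), np.float64(0.121), np.float64(0.523), np.float64(0.58))]
```

```bash
python3 - <<'E'
from h import *
for tag in('t0','s0'):
    c=load(tag); W=world(c); ok=c['depth']>.1
    hsv=cv2.cvtColor(c['pixels'],cv2.COLOR_RGB2HSV)
    m=ok&(W[...,0]>.5)&(W[...,0]<.7)&(W[...,1]>.05)&(W[...,1]<.3)&(hsv[...,0]>10)&(hsv[...,0]<28)&(W[...,2]>.034)&(W[...,2]<.048)&(hsv[...,2]>110)
    P=W[m]; (cx,cy),s,a=cv2.minAreaRect(P[:,:2].astype(np.float32))
    u,sv,vt=np.linalg.svd(P[:,:2]-P[:,:2].mean(0)); print(tag,len(P),cx,cy,s,a,P.mean(0),np.arctan2(*vt[0]))
E
python3 -m creep '{"translation":[[10,20,20],[30,50,40],[45,85,60],[62,120,70],[85,150,80]],"yaw":[0.1,0.22,0.34,0.46,0.58],"gripper":[0,0,0,0,0]}' 30
python3 -m creep '{"translation":[[20,36,0],[40,72,0],[60,108,0],[80,144,0],[100,170,0]],"yaw":[0.12,0.24,0.36,0.48,0.58],"gripper":[0,0,0,0,0]}'
python3 -m creep '{"translation":[[20,36,0],[40,72,0],[60,108,0],[80,144,0],[100,170,0]],"yaw":[0.12,0.24,0.36,0.46,0.46],"gripper":[0,0,0,0,0]}'
```

```text
t0 301 0.5860400795936584 0.18654277920722961 (0.030834294855594635, 0.12179626524448395) 18.210655212402344 [0.58350845 0.19183543 0.04046602] 2.8173232314358243
s0 327 0.5842377543449402 0.1896236538887024 (0.029447248205542564, 0.10949710011482239) 18.792110443115234 [0.58505089 0.18740363 0.03907209] 2.8153072613844072
time_s: 0.52
ee_pos: [0.2299, -0.3784, 0.3047]
eef_rot: [-3.141, 0.0, 0.852]
force: [1.2, -0.3, 0.7]
grip_width: 0.0941
time_s: 0.93
ee_pos: [0.3302, -0.2058, 0.3049]
eef_rot: [-3.142, 0.0, 1.438]
force: [0.4, -0.3, -0.1]
grip_width: 0.094
time_s: 1.35
ee_pos: [0.4306, -0.0329, 0.305]
eef_rot: [3.141, 0.0, 1.906]
force: [0.6, -0.6, 0.4]
grip_width: 0.0941
```

```bash
python3 -m creep '{"translation":[[20,30,-10],[42,64,-20],[65,98,-30],[87,132,-40],[109,166,-50]],"yaw":[0,0,0,0,-0.008],"gripper":[0,0,0,0,0]}'
python3 -m creep '{"translation":[[20,30,-30],[42,64,-65],[42,64,-100],[42,64,-130],[42,64,-130]],"yaw":[0,0,0,0,0],"gripper":[0,0,0,0,0]}'
python3 - <<'E'
from h import *
snap('scene','s1'); crop('s1',300,150,500,300,4)
E
```

```text
time_s: 1.77
ee_pos: [0.5398, 0.1345, 0.2543]
eef_rot: [-3.141, 0.0, 1.899]
force: [1.2, -0.8, 0.4]
grip_width: 0.0941
time_s: 2.18
ee_pos: [0.5787, 0.1984, 0.1162]
eef_rot: [-3.129, -0.001, 1.9]
force: [-0.3, -0.6, -1.3]
grip_width: 0.0938
```

View pics/s1_c.png

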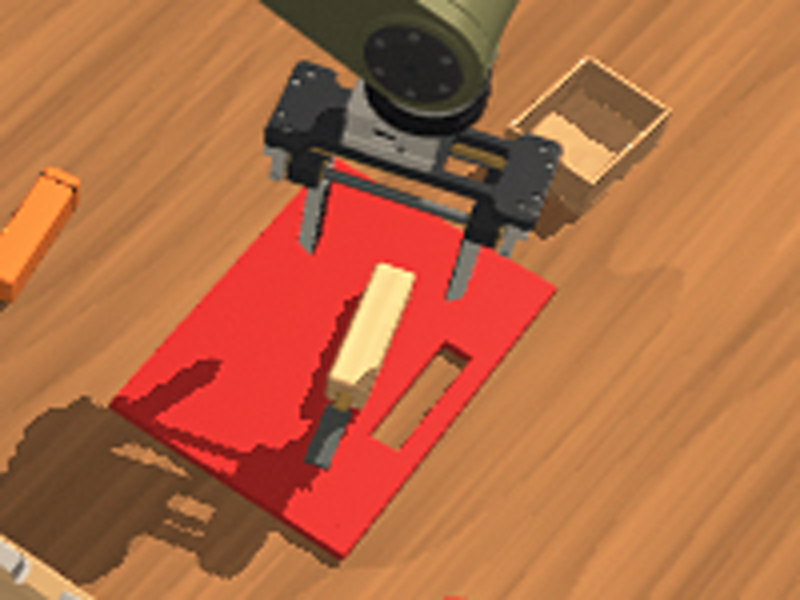

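The open jaws straddle the file, with the handle at about (372,335) in the crop and the fingers at (312,220) and (462,270), in line with it. Descending to grasp.

```bash
python3 -m creep '{"translation":[[2,0,-25],[3,-1,-55],[3,-1,-76],[3,-1,-82],[3,-1,-82]],"yaw":[0,0,0,0,0],"gripper":[0,0,0,0,0]}' 30
python3 -m creep '{"translation":[[0,0,0],[0,0,0],[0,0,0],[0,0,0],[0,0,0]],"yaw":[0,0,0,0,0],"gripper":[120,180,220,220,220]}' 25
python3 -m creep '{"translation":[[0,0,0],[0,0,0],[0,0,0],[0,0,0],[0,0,0]],"yaw":[0,0,0,0,0],"gripper":[220,220,220,220,220]}' 25
```

```text
time_s: 2.65
ee_pos: [0.5834, 0.1969, 0.04]
eef_rot: [-3.134, -0.0, 1.899]
force: [-0.3, -0.3, -0.0]
grip_width: 0.094
time_s: 3.07
ee_pos: [0.5837, 0.197, 0.0408]
eef_rot: [-3.135, -0.0, 1.899]
force: [-0.9, -0.1, 0.4]
grip_width: 0.0642
time_s: 3.48
ee_pos: [0.5836, 0.197, 0.0408]
eef_rot: [-3.135, -0.0, 1.899]
force: [-0.4, -1.1, 0.6]
grip_width: 0.0307
```

```bash
python3 -m creep '{"translation":[[0,0,0],[0,0,0],[0,0,-4],[0,0,-7],[0,0,-7]],"yaw":[0,0,0,0,0],"gripper":[140,140,140,140,140]}' 25
python3 -m creep '{"translation":[[0,0,0],[0,0,0],[0,0,0],[0,0,0],[0,0,0]],"yaw":[0,0,0,0,0],"gripper":[220,220,220,220,220]}' 25
python3 -m creep '{"translation":[[0,0,0],[0,0,0],[0,0,10],[0,0,25],[0,0,50]],"yaw":[0,0,0,0,0],"gripper":[220,220,220,220,220]}' 25
```

```text
time_s: 3.9
ee_pos: [0.5833, 0.1969, 0.0328]
eef_rot: [-3.134, -0.0, 1.899]
force: [-0.5, -0.2, 0.8]
grip_width: 0.0422
time_s: 4.32
ee_pos: [0.5832, 0.1968, 0.0328]
eef_rot: [-3.134, -0.0, 1.899]
force: [0.2, 0.1, -1.3]
grip_width: 0.0298
time_s: 4.73
ee_pos: [0.5822, 0.1966, 0.082]
eef_rot: [-3.13, -0.0, 1.899]
force: [-0.3, 0.2, -2.0]
grip_width: 0.0298
```

```bash
python3 -m creep '{"translation":[[0,0,30],[0,-15,65],[0,-40,105],[-5,-75,138],[-10,-115,148]],"yaw":[0,0,-0.03,-0.08,-0.14],"gripper":[220,220,220,220,220]}'
python3 -m creep '{"translation":[[-4,-40,0],[-8,-80,0],[-14,-120,0],[-20,-160,0],[-26,-200,0]],"yaw":[-0.03,-0.06,-0.09,-0.1,-0.1],"gripper":[220,220,220,220,220]}'
python3 -m creep '{"translation":[[-2,-30,0],[-4,-64,0],[-4,-64,0],[-4,-64,0],[-4,-64,0]],"yaw":[0,0,0,0,0],"gripper":[220,220,220,220,220]}'
python3 - <<'E'
from h import *
snap('scene','s2'); crop('s2',210,220,380,390,3.5)
E
```

```text
time_s: 5.15
ee_pos: [0.5739, 0.0916, 0.2312]
eef_rot: [-3.136, -0.0, 1.759]
force: [0.9, -0.1, -1.4]
grip_width: 0.0301
time_s: 5.57
ee_pos: [0.5471, -0.1102, 0.2322]
eef_rot: [-3.136, 0.0, 1.658]
force: [1.7, 0.0, -1.9]
grip_width: 0.0295
time_s: 5.98
ee_pos: [0.543, -0.1739, 0.2326]
eef_rot: [-3.137, -0.0, 1.658]
force: [0.6, 0.6, -1.9]
grip_width: 0.03
```

View pics/s2_c.png

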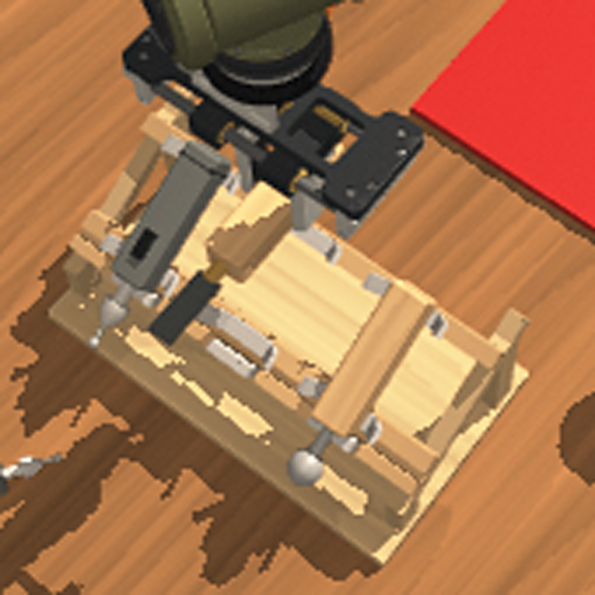

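The file is held level over the middle cradle, its blade tip at (165,335) in the crop. I'll get the cradle's centre from the saddle tips in the first top crop (upper 177,226 and 190,323; lower 280,230 and 297,322).

```bash
python3 - <<'E'
from h import *
c=load('t0')
def ray(u,v,z):
    d=c['R'].T@np.array([(u-c['cx'])/c['fx'],(v-c['cy'])/c['fy'],1]); o=-c['R'].T@c['t']
    return o+d*(z-o[2])/d[2]
for n,pts,z in(('up',[(177,226),(190,323)],.1486),('lo',[(280,230),(297,322)],.108)):
    Q=[ray(320+(a+.5)/4.8-.5,165+(b+.5)/4.8-.5,z) for a,b in pts]; print(n,np.round(Q,4).tolist(),(Q[0]+Q[1])/2)
c=load('s2'); W=world(c); m=(c['depth']>.1)&(W[...,0]>.5)&(W[...,0]<.59)&(W[...,1]>-.32)&(W[...,1]<-.1)&(W[...,2]>.19)&(W[...,2]<.245)
P=W[m]; 
for y in np.arange(-.32,-.1,.015):
    q=P[abs(P[:,1]-y)<.0075]
    if len(q)>3: print(round(y,3),len(q),np.round(np.percentile(q[:,0],[5,95]),3),round(np.median(q[:,2]),4))
E
```

```text
up [[0.5703, -0.1602, 0.1486], [0.5093, -0.1644, 0.1486]] [ 0.53979087 -0.16227715  0.1486    ]
lo [[0.5756, -0.2294, 0.108], [0.5158, -0.2359, 0.108]] [ 0.54567658 -0.23265598  0.108     ]
-0.29 53 [0.543 0.561] 0.2262
-0.275 57 [0.543 0.56 ] 0.2254
-0.26 59 [0.542 0.559] 0.2264
-0.245 41 [0.542 0.557] 0.2271
-0.23 119 [0.536 0.562] 0.2363
-0.215 105 [0.535 0.562] 0.2381
-0.2 105 [0.532 0.56 ] 0.2381
-0.185 133 [0.521 0.568] 0.238
-0.17 19 [0.564 0.57 ] 0.2327
-0.14 4 [0.553 0.554] 0.2361
-0.125 8 [0.549 0.553] 0.2374
```

```bash
python3 -m creep '{"translation":[[-1,-3,-20],[-1,-6,-40],[-1,-7,-60],[-1,-7,-70],[-1,-7,-70]],"yaw":[0,0,0,0,0],"gripper":[220,220,220,220,220]}' 25
python3 -m creep '{"translation":[[0,0,0],[0,0,-2],[0,0,-5],[0,0,-8],[0,0,-11]],"yaw":[0,0,0,0,0],"gripper":[220,220,220,220,220]}' 7
python3 -m creep '{"translation":[[0,0,-2],[0,0,-4],[0,0,-6],[0,0,-8],[0,0,-8]],"yaw":[0,0,0,0,0],"gripper":[220,220,220,220,220]}' 7
python3 - <<'E'
from h import *
snap('scene','s3'); crop('s3',210,220,380,390,3.5)
E
```

```text
time_s: 6.45
ee_pos: [0.5416, -0.1791, 0.1607]
eef_rot: [-3.134, -0.002, 1.66]
force: [-0.4, 1.1, -2.0]
grip_width: 0.0296
time_s: 6.87
ee_pos: [0.5419, -0.1794, 0.1503]
eef_rot: [-3.135, -0.001, 1.66]
force: [1.2, -1.9, 1.8]
grip_width: 0.0298
time_s: 7.28
ee_pos: [0.5419, -0.1793, 0.1418]
eef_rot: [-3.135, -0.001, 1.66]
force: [0.5, -0.9, -0.4]
grip_width: 0.0302
```

View pics/s3_c.png

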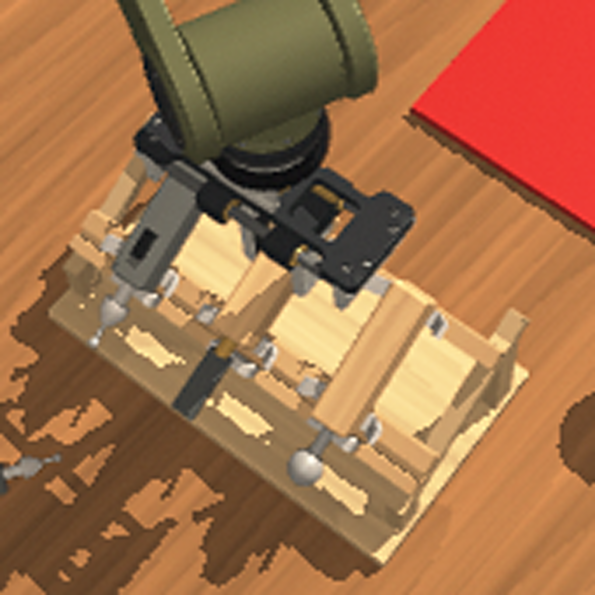

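The file has swung into the slope: handle in the middle cradle at (245,310) in the crop, blade passing over the stop. I'll go down a bit more, then release.

```bash
python3 -m creep '{"translation":[[0,0,-1],[0,0,-3],[0,0,-5],[0,0,-6],[0,0,-6]],"yaw":[0,0,0,0,0],"gripper":[220,220,220,220,220]}' 5
python3 -m creep '{"translation":[[0,0,0],[0,0,0],[0,0,0],[0,0,0],[0,0,0]],"yaw":[0,0,0,0,0],"gripper":[180,165,150,130,130]}' 5
python3 - <<'E'
from h import *
snap('top','t4'); snap('scene','s4')
for tag in('t4','s4'):
    c=load(tag); W=world(c); ok=c['depth']>.1
    m=ok&(W[...,0]>.5)&(W[...,0]<.59)&(W[...,1]>-.35)&(W[...,1]<-.1)&(W[...,2]>.03); P=W[m]
    for y in np.arange(-.33,-.12,.015):
        q=P[abs(P[:,1]-y)<.0075]; 
        if len(q)>3: print(tag,round(y,3),len(q),np.round(np.percentile(q[:,0],[5,50,95]),3),np.round(np.percentile(q[:,2],[10,50,90]),3))
E
```

```text
time_s: 7.75
ee_pos: [0.542, -0.1792, 0.1362]
eef_rot: [-3.135, -0.001, 1.66]
force: [-1.1, -1.4, 4.0]
grip_width: 0.0298
time_s: 8.17
ee_pos: [0.5419, -0.1792, 0.136]
eef_rot: [-3.135, -0.001, 1.66]
force: [0.3, 0.4, -0.6]
grip_width: 0.0452
t4 -0.285 16 [0.542 0.549 0.558] [0.072 0.077 0.08 ]
t4 -0.27 6 [0.542 0.544 0.55 ] [0.075 0.079 0.081]
t4 -0.24 21 [0.529 0.544 0.555] [0.408 0.417 0.422]
t4 -0.225 113 [0.508 0.534 0.557] [0.411 0.426 0.436]
t4 -0.21 169 [0.502 0.526 0.559] [0.406 0.423 0.439]
t4 -0.195 188 [0.503 0.528 0.564] [0.407 0.42  0.426]
t4 -0.18 212 [0.505 0.53  0.569] [0.4   0.419 0.425]
t4 -0.165 214 [0.511 0.537 0.576] [0.403 0.42  0.426]
t4 -0.15 209 [0.517 0.543 0.584] [0.395 0.419 0.425]
t4 -0.135 179 [0.522 0.547 0.583] [0.398 0.421 0.435]
t4 -0.12 135 [0.503 0.536 0.565] [0.41  0.442 0.453]
s4 -0.285 38 [0.542 0.55  0.559] [0.072 0.075 0.079]
s4 -0.27 53 [0.541 0.549 0.558] [0.078 0.083 0.088]
s4 -0.255 56 [0.539 0.548 0.557] [0.087 0.091 0.096]
s4 -0.24 481 [0.514 0.547 0.572] [0.074 0.385 0.417]
s4 -0.225 595 [0.506 0.546 0.578] [0.075 0.399 0.431]
s4 -0.21 941 [0.506 0.551 0.58 ] [0.126 0.312 0.422]
s4 -0.195 774 [0.516 0.56  0.579] [0.139 0.334 0.421]
s4 -0.18 615 [0.519 0.57  0.583] [0.144 0.371 0.422]
s4 -0.165 479 [0.531 0.573 0.587] [0.237 0.401 0.422]
s4 -0.15 309 [0.533 0.569 0.589] [0.254 0.417 0.423]
s4 -0.135 255 [0.523 0.552 0.584] [0.414 0.427 0.437]
s4 -0.12 237 [0.501 0.516 0.548] [0.401 0.442 0.451]
```

```bash
python3 -m creep '{"translation":[[0,0,10],[0,0,30],[0,0,60],[0,0,90],[0,0,110]],"yaw":[0,0,0,0,0],"gripper":[120,120,120,100,60]}' 25
python3 -m creep '{"translation":[[-20,-4,0],[-50,-10,0],[-80,-16,0],[-89,-20,0],[-89,-20,0]],"yaw":[0,0,0,0,0],"gripper":[60,60,60,60,60]}' 25
python3 - <<'E'
from h import *
snap('scene','s5'); crop('s5',210,220,380,390,3.5); snap('top','t5')
for tag in('t5','s5'):
    c=load(tag); W=world(c); ok=c['depth']>.1
    m=ok&(W[...,0]>.52)&(W[...,0]<.575)&(W[...,1]>-.33)&(W[...,1]<-.12)&(W[...,2]>.06)&(W[...,2]<.2); P=W[m]
    for y in np.arange(-.33,-.12,.012):
        q=P[abs(P[:,1]-y)<.006]; 
        if len(q)>3: print(tag,round(y,3),len(q),np.round(np.percentile(q[:,0],[5,50,95]),3),np.round(np.percentile(q[:,2],[10,50,90]),3))
E
```

```text
time_s: 8.68
ee_pos: [0.5423, -0.1793, 0.2499]
eef_rot: [-3.138, 0.0, 1.66]
force: [0.7, 0.5, 0.9]
grip_width: 0.06
time_s: 9.1
ee_pos: [0.4521, -0.1999, 0.2511]
eef_rot: [-3.139, 0.001, 1.658]
force: [0.6, 0.1, -1.0]
grip_width: 0.0719
t5 -0.174 26 [0.527 0.543 0.554] [0.145 0.15  0.154]
t5 -0.162 48 [0.526 0.54  0.568] [0.144 0.155 0.159]
t5 -0.15 73 [0.525 0.542 0.571] [0.137 0.161 0.166]
t5 -0.138 82 [0.524 0.539 0.572] [0.12  0.149 0.163]
t5 -0.126 21 [0.526 0.55  0.573] [0.114 0.119 0.147]
s5 -0.282 44 [0.542 0.55  0.559] [0.073 0.076 0.08 ]
s5 -0.27 41 [0.54  0.55  0.557] [0.08  0.083 0.087]
s5 -0.258 42 [0.54  0.548 0.557] [0.086 0.09  0.093]
s5 -0.246 64 [0.529 0.549 0.562] [0.084 0.093 0.1  ]
s5 -0.234 149 [0.522 0.551 0.572] [0.073 0.105 0.119]
s5 -0.222 128 [0.533 0.557 0.574] [0.071 0.117 0.127]
s5 -0.21 109 [0.533 0.553 0.572] [0.083 0.128 0.134]
s5 -0.198 79 [0.531 0.547 0.558] [0.122 0.136 0.14 ]
s5 -0.186 88 [0.53  0.547 0.557] [0.126 0.142 0.147]
s5 -0.174 78 [0.53  0.546 0.556] [0.131 0.15  0.153]
s5 -0.162 90 [0.528 0.545 0.569] [0.144 0.155 0.16 ]
s5 -0.15 108 [0.529 0.551 0.57 ] [0.123 0.159 0.164]
s5 -0.138 51 [0.533 0.553 0.572] [0.12  0.126 0.157]
```

View pics/s5_c.png

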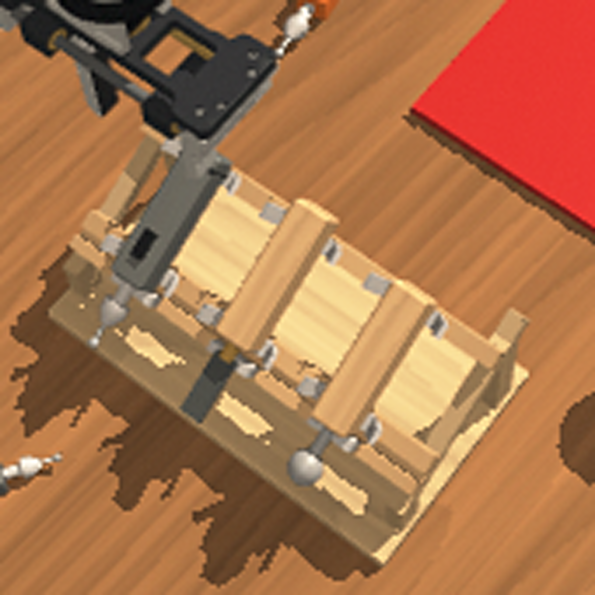

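The file is fully seated in the middle cradle, its handle at (280,275) in the crop and its top plane within about 1 mm of the expected height. Next is the handpiece.

```bash
python3 -m creep '{"translation":[[1,1,-30],[1,1,-65],[1,1,-95],[1,1,-115],[1,1,-125]],"yaw":[0,0,0,0,0],"gripper":[105,105,105,105,105]}' 30
python3 -m creep '{"translation":[[0,0,0],[0,0,0],[0,0,0],[0,0,0],[0,0,0]],"yaw":[0,0,0,0,0],"gripper":[105,150,200,220,220]}' 30
python3 -m creep '{"translation":[[0,0,0],[0,0,0],[0,0,0],[0,0,0],[0,0,0]],"yaw":[0,0,0,0,0],"gripper":[220,220,220,220,220]}' 30
```

```text
time_s: 9.62
ee_pos: [0.4549, -0.1976, 0.1228]
eef_rot: [-3.136, -0.001, 1.66]
force: [-0.6, -0.4, 0.3]
grip_width: 0.0549
time_s: 10.03
ee_pos: [0.4554, -0.1979, 0.1239]
eef_rot: [-3.137, -0.0, 1.66]
force: [-0.8, -0.7, 2.2]
grip_width: 0.0318
time_s: 10.45
ee_pos: [0.4554, -0.1979, 0.1239]
eef_rot: [-3.137, -0.0, 1.66]
force: [0.2, 0.3, -1.0]
grip_width: 0.0297
```

```bash
python3 -m creep '{"translation":[[0,0,0],[0,0,0],[0,-2,4],[0,-2,9],[0,-2,9]],"yaw":[0,0,0,0,0],"gripper":[150,150,150,150,150]}' 30
python3 -m creep '{"translation":[[0,0,0],[0,0,0],[0,0,0],[0,0,0],[0,0,0]],"yaw":[0,0,0,0,0],"gripper":[220,220,220,220,220]}' 35
python3 -m creep '{"translation":[[0,0,0],[0,0,10],[0,0,25],[0,0,50],[0,0,80]],"yaw":[0,0,0,0,0],"gripper":[220,220,220,220,220]}' 35
python3 -m creep '{"translation":[[0,0,20],[0,0,40],[0,0,60],[10,20,70],[20,45,70]],"yaw":[0,0,0,0,0],"gripper":[220,220,220,220,220]}' 35
python3 - <<'E'
from h import *
snap('scene','s6'); crop('s6',190,180,390,390,2.8)
E
```

```text
time_s: 10.87
ee_pos: [0.4558, -0.2002, 0.1341]
eef_rot: [-3.139, 0.001, 1.66]
force: [0.1, 0.1, 0.2]
grip_width: 0.0386
time_s: 11.28
ee_pos: [0.456, -0.2004, 0.1345]
eef_rot: [-3.139, 0.001, 1.66]
force: [-1.2, -0.6, 5.2]
grip_width: 0.0294
time_s: 11.7
ee_pos: [0.4552, -0.1999, 0.2145]
eef_rot: [-3.136, -0.001, 1.66]
force: [0.5, 0.1, -1.3]
grip_width: 0.0296
time_s: 12.12
ee_pos: [0.4755, -0.1554, 0.2874]
eef_rot: [-3.139, 0.001, 1.658]
force: [0.9, 0.5, -2.9]
grip_width: 0.0299
```

View pics/s6_c.png

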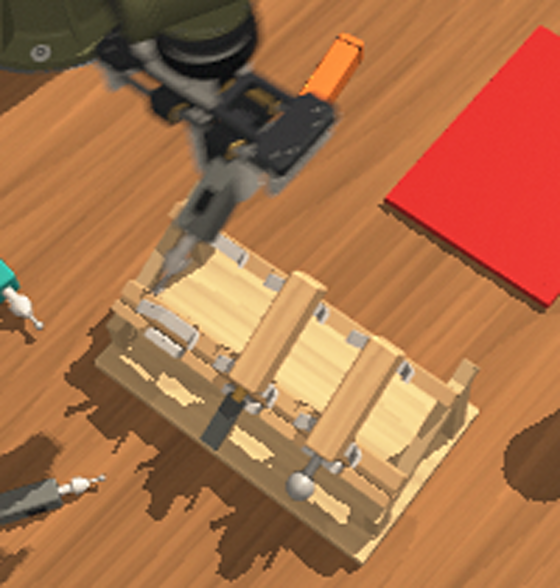

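The handpiece is out of the rest, held nose-down with its burr at (165,285) in the crop. The file and burnisher are undisturbed. Moving it to the board.

```bash
python3 -m creep '{"translation":[[8,35,0],[16,73,0],[25,111,0],[35,149,0],[45,187,-10]],"yaw":[0,0,0,0,0],"gripper":[220,220,220,220,220]}' 35
python3 -m creep '{"translation":[[9,38,-20],[18,76,-45],[27,112,-75],[35,145,-105],[35,153,-130]],"yaw":[0,0,0,0,0],"gripper":[220,220,220,220,220]}' 35
python3 -m creep '{"translation":[[0,0,-20],[0,0,-40],[0,0,-52],[0,0,-58],[0,0,-58]],"yaw":[0,0,0,0,0],"gripper":[220,220,220,220,220]}' 35
```

```text
time_s: 12.58
ee_pos: [0.5219, 0.0378, 0.2779]
eef_rot: [-3.141, -0.001, 1.66]
force: [0.3, 0.1, -1.3]
grip_width: 0.0297
time_s: 13.0
ee_pos: [0.5575, 0.1935, 0.1486]
eef_rot: [3.14, -0.002, 1.662]
force: [2.3, -0.1, -1.6]
grip_width: 0.0299
time_s: 13.42
ee_pos: [0.5572, 0.1931, 0.0899]
eef_rot: [3.141, -0.002, 1.661]
force: [-0.6, -0.1, -2.3]
grip_width: 0.0297
```

```bash
python3 -m creep '{"translation":[[0,0,-4],[0,0,-8],[0,0,-12],[0,0,-16],[0,0,-20]],"yaw":[0,0,0,0,0],"gripper":[220,220,220,220,220]}' 10
python3 -m creep '{"translation":[[0,0,-4],[0,0,-8],[0,0,-11],[0,0,-14],[0,0,-14]],"yaw":[0,0,0,0,0],"gripper":[220,220,220,220,220]}' 9
python3 -m creep '{"translation":[[0,0,-3],[0,0,-6],[0,0,-9],[0,0,-12],[0,0,-12]],"yaw":[0,0,0,0,0],"gripper":[220,220,220,220,220]}' 8
python3 - <<'E'
from h import *
snap('scene','s7'); crop('s7',300,150,500,300,4)
E
```

```text
time_s: 13.83
ee_pos: [0.5574, 0.1933, 0.0701]
eef_rot: [3.14, -0.002, 1.661]
force: [0.1, 1.8, -0.1]
grip_width: 0.0301
time_s: 14.25
ee_pos: [0.5572, 0.1931, 0.0554]
eef_rot: [3.141, -0.002, 1.661]
force: [-1.0, -0.6, -0.7]
grip_width: 0.0298
time_s: 14.67
ee_pos: [0.5571, 0.1931, 0.0428]
eef_rot: [-3.141, -0.002, 1.662]
force: [0.2, -0.9, -2.7]
grip_width: 0.0298
```

View pics/s7_c.png

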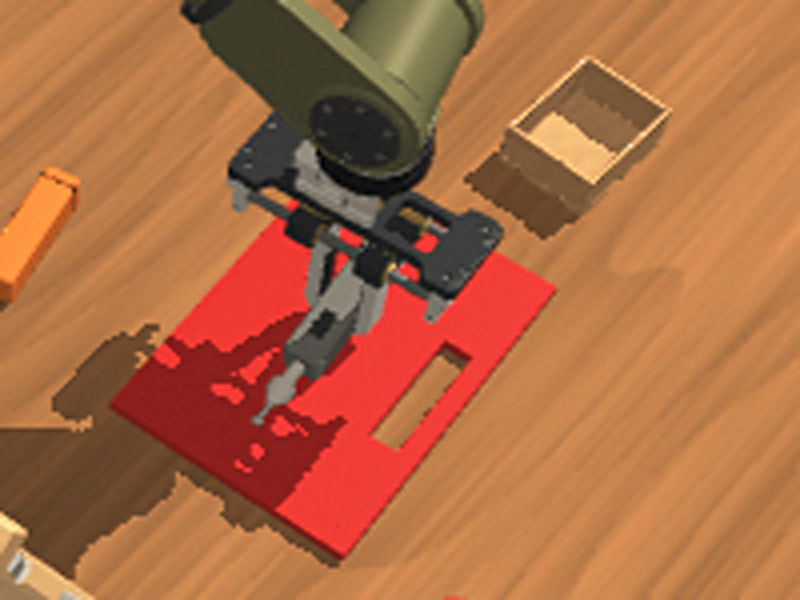

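The burr tip is on the board at (258,420) in the crop and the handpiece is levelling between the pads. Continuing gently.

```bash
python3 -m creep '{"translation":[[0,0,-2],[0,0,-4],[0,0,-6],[0,0,-6],[0,0,-6]],"yaw":[0,0,0,0,0],"gripper":[220,220,220,220,220]}' 6
python3 -m creep '{"translation":[[0,0,-1],[0,0,-2],[0,0,-3],[0,0,-3],[0,0,-3]],"yaw":[0,0,0,0,0],"gripper":[220,220,220,220,220]}' 5
python3 - <<'E'
from h import *
snap('scene','s8');c=load('s8'); W=world(c); ok=c['depth']>.1
m=ok&(W[...,0]>.52)&(W[...,0]<.6)&(W[...,1]>.04)&(W[...,1]<.3)&(W[...,2]>.018)&(W[...,2]<.075); P=W[m]
for y in np.arange(.06,.26,.012):
    q=P[abs(P[:,1]-y)<.006]
    if len(q)>3: print(round(y,3),len(q),np.round(np.percentile(q[:,0],[5,50,95]),3),np.round(np.percentile(q[:,2],[10,50,90]),3))
E
```

```text
time_s: 15.13
ee_pos: [0.5569, 0.1929, 0.0368]
eef_rot: [-3.141, -0.001, 1.661]
force: [-0.3, -0.5, -2.1]
grip_width: 0.0299
time_s: 15.55
ee_pos: [0.5569, 0.1929, 0.0342]
eef_rot: [-3.141, -0.001, 1.662]
force: [-3.8, -0.4, 6.0]
grip_width: 0.0302
0.084 8 [0.564 0.567 0.569] [0.025 0.025 0.03 ]
0.096 7 [0.561 0.566 0.568] [0.024 0.026 0.028]
0.108 30 [0.557 0.566 0.573] [0.026 0.03  0.035]
0.12 12 [0.557 0.565 0.57 ] [0.024 0.03  0.034]
0.132 41 [0.55  0.563 0.573] [0.024 0.03  0.038]
0.144 52 [0.548 0.564 0.576] [0.027 0.037 0.041]
0.156 45 [0.549 0.561 0.575] [0.034 0.039 0.043]
0.168 45 [0.546 0.563 0.574] [0.033 0.04  0.043]
0.18 115 [0.532 0.556 0.582] [0.029 0.042 0.068]
0.192 69 [0.54  0.559 0.584] [0.032 0.04  0.067]
0.204 37 [0.542 0.556 0.582] [0.035 0.039 0.053]
0.216 8 [0.539 0.543 0.547] [0.034 0.037 0.041]
```

The handpiece's top is level at about 0.040 m, so it rests on the board. Releasing and backing off.

```bash
python3 -m creep '{"translation":[[0,0,0],[0,0,0],[0,0,0],[0,0,0],[0,0,0]],"yaw":[0,0,0,0,0],"gripper":[190,170,140,110,90]}' 5
python3 -m creep '{"translation":[[0,0,5],[0,0,25],[0,0,55],[0,0,90],[0,0,120]],"yaw":[0,0,0,0,0],"gripper":[80,60,60,60,60]}' 10
python3 -m creep '{"translation":[[0,0,40],[-20,0,75],[-50,10,105],[-85,20,120],[-120,25,120]],"yaw":[0,0,0,0,0],"gripper":[60,60,60,60,60]}' 10
python3 -m creep '{"translation":[[0,0,0],[0,0,0],[0,0,0],[0,0,0],[0,0,0]],"yaw":[0,0,0,0,0],"gripper":[60,60,60,60,60]}' 10
python3 - <<'E'
from h import *
snap('scene','s9'); snap('top','t9')
c=load('s9'); W=world(c); ok=c['depth']>.1
def pr(x0,x1,y0,y1,z0,z1,ys,xs):
    P=W[ok&(W[...,0]>x0)&(W[...,0]<x1)&(W[...,1]>y0)&(W[...,1]<y1)&(W[...,2]>z0)&(W[...,2]<z1)]
    for y in ys:
        q=P[abs(P[:,1]-y)<.006]
        if len(q)>3: print(round(y,3),len(q),np.round(np.percentile(q[:,0],[5,50,95]),3),np.round(np.percentile(q[:,2],[10,50,90]),3))
pr(.52,.6,.04,.3,.018,.075,np.arange(.06,.26,.016),0); print('file')
pr(.525,.56,-.31,-.12,.06,.2,np.arange(-.29,-.13,.016),0)
a=cv2.imread('pics/s9.png')[150:410,200:460]; b=cv2.imread('pics/t9.png')[140:300,190:410]
cv2.imwrite('pics/fin.png',np.hstack([cv2.resize(a,(400,400)),cv2.resize(b,(400,291),interpolation=3) if 0 else cv2.copyMakeBorder(cv2.resize(b,(400,291)),0,109,0,0,0)]))
E
```

```text
time_s: 16.02
ee_pos: [0.557, 0.1929, 0.0342]
eef_rot: [-3.141, -0.001, 1.661]
force: [0.4, -0.5, -0.0]
grip_width: 0.0482
time_s: 16.43
ee_pos: [0.5569, 0.1929, 0.1565]
eef_rot: [3.142, -0.001, 1.661]
force: [0.1, -0.5, 0.3]
grip_width: 0.0717
time_s: 16.85
ee_pos: [0.4363, 0.2186, 0.2804]
eef_rot: [3.136, -0.003, 1.661]
force: [-0.3, 1.0, 0.5]
grip_width: 0.0718
time_s: 17.27
ee_pos: [0.437, 0.2183, 0.2798]
eef_rot: [3.137, -0.003, 1.66]
force: [0.6, -0.2, -0.2]
grip_width: 0.0713
0.092 5 [0.565 0.566 0.567] [0.023 0.024 0.025]
0.108 27 [0.557 0.565 0.572] [0.026 0.03  0.036]
0.124 13 [0.558 0.563 0.567] [0.025 0.03  0.033]
0.14 59 [0.549 0.564 0.576] [0.024 0.036 0.04 ]
0.156 44 [0.548 0.562 0.574] [0.035 0.039 0.043]
0.172 40 [0.547 0.56  0.573] [0.03  0.039 0.044]
0.188 37 [0.544 0.56  0.571] [0.033 0.038 0.042]
0.204 43 [0.544 0.56  0.571] [0.034 0.039 0.042]
0.22 44 [0.542 0.557 0.568] [0.033 0.039 0.042]
0.236 39 [0.54  0.554 0.567] [0.033 0.038 0.041]
file
-0.29 16 [0.544 0.551 0.558] [0.072 0.074 0.077]
-0.274 41 [0.541 0.549 0.558] [0.077 0.08  0.083]
-0.258 42 [0.54  0.548 0.557] [0.085 0.089 0.093]
-0.242 78 [0.53  0.547 0.558] [0.086 0.099 0.116]
-0.226 90 [0.532 0.549 0.559] [0.071 0.119 0.125]
-0.21 83 [0.532 0.549 0.559] [0.107 0.129 0.133]
-0.194 85 [0.53  0.546 0.558] [0.122 0.137 0.142]
-0.178 84 [0.529 0.547 0.557] [0.131 0.147 0.151]
-0.162 85 [0.528 0.545 0.555] [0.142 0.155 0.16 ]
-0.146 68 [0.529 0.55  0.556] [0.132 0.161 0.166]
```

View pics/fin.png

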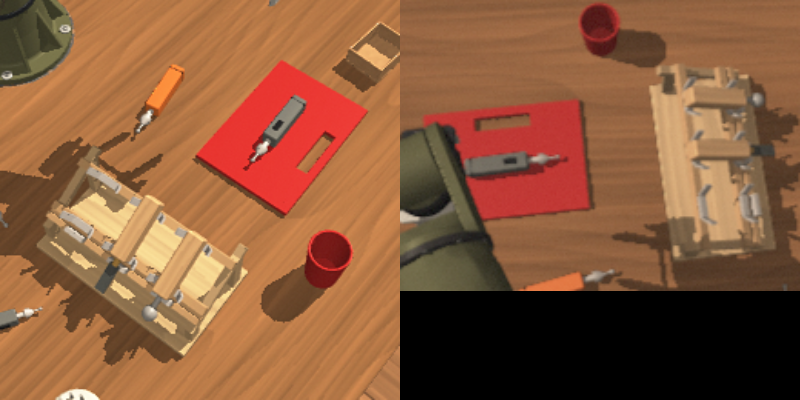

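The handpiece lies flat and level on the board, at (280,130) in the left half. The file is seated in the middle cradle (135,230), the burnisher is in its place, and the arm is clear. Handing in.

```bash
python3 -c "
from station import ctrl
print(ctrl.hand_in())"
```

```text
the job is handed in; nothing more can be done
None
```

I put the file away in the empty middle cradle, then took the grey handpiece from the near cradle and laid it on the red board. I handed the job in at about 17.4 s; no verdict is reported.

- **File:** it lies in line with the cradle, blade down-slope. Its top face is within about 1 mm of the expected seated height and its centre line within about 2–3 mm of the cradle's. I placed it about 10 mm above the stop, and it did not visibly move after release.
- **Handpiece:** its top is level at about 0.039 m along the whole handle, so it lies flat on the board. Its middle is about 10–15 mm from the board's centre.
- **Arm and other things:** the gripper was clear of everything, with wrist force near zero. The burnisher looked unmoved in the last picture. I did not measure it or the bystanders again.

On my first grasp of each tool the fingers were at the wrong height (too high on the file, too low on the handpiece), so I re-gripped each before lifting. No check failed.

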